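# Bond a wear plate from the spring dispenser onto its carrier

## Task

Take just the top plate off the spring-loaded stack of long plates, letting the next one rise, lay it flat in the carrier on the sprung bed between the corner stops, and let go. Then take the hand roller and roll it along the plate from the end nearer the robot right to the other end, keeping the sprung bed pushed down about half-way and never bottoming it out. Hang the roller back upright in its stand; leave the other plates in their dispensers and the can, bottle, carton and tin where they stand.

Things in the scene. Friction and masses are not known exactly. Their poses are not given: they have to be found in the camera images.
- plate_long0_center (a point): Top plate of the long stack, the one to use: plain brown rigid plate 110 (its x) x 50 (its y) x 12 mm (its z), 80 g, sharp-edged block. Point at its centre, 6 mm below its top face. The plate below touches it: take it with the fingertips reaching down less than 12 mm below its top face.
- plate_long1_center (a point): Second plate of the long stack, same size, directly below the top one; point at its centre. It must stay in the dispenser.
- plate_short0_center (a point): Top plate of the short stack, 80 x 50 x 12 mm, too short for the carrier; point at its centre. Not needed.
- dispenser_long: Fixed spring-loaded dispenser: steel base 134 x 76 mm, four L corner guides (14 mm legs) up to 97 mm; holds 4 loose plates 110 x 50 x 12 mm, 110 mm side along its x, 1.5 mm play; long sides open between the guides. Stack top about 99 mm above the table (+-6) and again so after a plate is taken: a soft spring (0.065 N/mm) lifts the rest. Origin: centre of the underside, on the table.
- dispenser_short: Fixed spring-loaded dispenser: steel base 104 x 76 mm, four L corner guides (14 mm legs) up to 97 mm; holds 4 loose plates 80 x 50 x 12 mm, 80 mm side along its x, 1.5 mm play; long sides open between the guides. Stack top about 99 mm above the table (+-6) and again so after a plate is taken: a soft spring (0.065 N/mm) lifts the rest. Origin: centre of the underside, on the table.
- lift_long (a joint): Height of the lifting platform of the long dispenser, m, upward; near 0 with 4 plates, about 0.012 with 3.
- carrier_top (a point): Steel carrier 136 x 78 mm on the sprung bed (fixed grey base 150 x 90 mm). Point: centre of the face on which the plate lies, 38 mm above the table unpressed. x: along the plate's length, to the end farther from the robot (within 0.3 rad of world x); z up. Four L corner stops, 5 mm high, 14 mm legs, leave 3 mm play round the plate; long sides open between them.
- carrier (a joint): How far the carrier is pushed down on its springs, m: 0 up, 0.014 bottomed out. It goes straight down; a plate alone does not move it. It takes about 2 N to start and 0.8 N more per mm (about 7.5 N half-way).
- roller_handle (a point): Hand roller, 0.4 kg, hung upright in its stand. Point: centre of its upright wooden handle, 28 x 28 mm, 62 mm tall. Below it a bridge 82 (x) x 56 (y) x 6 mm, underside 37 mm below this point, then a free-turning rubber wheel, 40 mm diameter, 40 mm wide, its lowest line 83 mm below this point. y: the axle; x: rolling direction; z up.
- roller_axle (a point): Centre of the roller's wheel, 63 mm below the centre of the handle; axes as the handle's.
- stand_top (a point): Fixed black roller stand, 90 x 80 mm. Two rails along its y, 14 mm wide, 80 mm long, 54 mm apart inside, carry the ends of the roller's bridge; the wheel hangs between (7 mm room each side along x). Point: midway between the rails at their top, 52 mm above the table; x across the rails, as the roller's x. Hung, the handle's centre is 37 mm above this point.
- spray_can: Bystander: bare metal can, 52 mm diameter, about 190 mm tall, standing between the fixtures; origin under its centre.
- bottle: Bystander: white bottle, 64 mm diameter, 170 mm tall; origin under its centre.
- carton: Bystander: small carton 70 x 110 x 55 mm; origin under its centre.
- tin: Bystander: squat steel tin, 72 mm diameter, 60 mm tall; origin under its centre.
There are look-alikes about, which are no part of the job. Leave any pink or yellow look-alike of the part that bears plate_long0_center alone. Leave any turquoise look-alike of the part that bears carrier_top alone.

How it is judged:
On the way, in this order (a step that is already met when the one before it is completed fails the run):
1. the top long plate is clear of its stack, and the next plate has risen into its place (distance between plate_long0_center and plate_long1_center above 0.05 m and x of plate_long1_center in the frame of dispenser_long between -0.008 and 0.008 m and y of plate_long1_center in the frame of dispenser_long between -0.008 and 0.008 m and value of joint lift_long between 0.006 and 0.02 m), for 0.1 s.
2. the plate lies flat in the carrier between the corner stops, let go (x of plate_long0_center in the frame of carrier_top between -0.006 and 0.006 m and y of plate_long0_center in the frame of carrier_top between -0.006 and 0.006 m and z of plate_long0_center in the frame of carrier_top between 0.003 and 0.0085 m and angle between the x axis of plate_long0_center and the x axis of carrier_top, either way round below 0.08 rad and angle between plate_long0_center's own z axis and vertical below 0.06 rad and contact force between the fingers and plate_long0 below 0.2 N and linear speed of plate_long0 below 0.02 m/s), for 0.2 s.
3. the roller presses on the nearer end of the plate (wheel centre 27 to 58 mm before its middle), bed pushed down 3 to 12.5 mm (x of roller_axle in the frame of carrier_top between -0.058 and -0.027 m and y of roller_axle in the frame of carrier_top between -0.02 and 0.02 m and value of joint carrier between 0.003 and 0.0125 m and contact force between roller and plate_long0 above 2.5 N and angle between the y axis of roller_axle and the y axis of carrier_top, either way round below 0.35 rad), for 0.05 s.
4. still pressed, it passes 6 to 20 mm before the middle (x of roller_axle in the frame of carrier_top between -0.02 and -0.006 m and y of roller_axle in the frame of carrier_top between -0.02 and 0.02 m and value of joint carrier between 0.003 and 0.0125 m and contact force between roller and plate_long0 above 2.5 N and angle between the y axis of roller_axle and the y axis of carrier_top, either way round below 0.35 rad), for 0.05 s.
5. still pressed, it passes 6 to 20 mm beyond the middle (x of roller_axle in the frame of carrier_top between 0.006 and 0.02 m and y of roller_axle in the frame of carrier_top between -0.02 and 0.02 m and value of joint carrier between 0.003 and 0.0125 m and contact force between roller and plate_long0 above 2.5 N and angle between the y axis of roller_axle and the y axis of carrier_top, either way round below 0.35 rad), for 0.05 s.
6. still pressed, it reaches the far end (27 to 58 mm beyond the middle) (x of roller_axle in the frame of carrier_top between 0.027 and 0.058 m and y of roller_axle in the frame of carrier_top between -0.02 and 0.02 m and value of joint carrier between 0.003 and 0.0125 m and contact force between roller and plate_long0 above 2.5 N and angle between the y axis of roller_axle and the y axis of carrier_top, either way round below 0.35 rad), for 0.05 s.
At the end, for the whole second after the job is handed in: Long plate flat in the carrier (within 6 mm, 0.08 rad), bed up; next long plate in the dispenser, risen one thickness (platform at 6 to 20 mm); roller at rest, hung upright on both rails of its stand (within 12 mm across, 20 mm along the rails, 0.3 rad) (x of plate_long0_center in the frame of carrier_top between -0.006 and 0.006 m and y of plate_long0_center in the frame of carrier_top between -0.006 and 0.006 m and z of plate_long0_center in the frame of carrier_top between 0.003 and 0.0085 m and angle between the x axis of plate_long0_center and the x axis of carrier_top, either way round below 0.08 rad and angle between plate_long0_center's own z axis and vertical below 0.06 rad and x of plate_long1_center in the frame of dispenser_long between -0.008 and 0.008 m and y of plate_long1_center in the frame of dispenser_long between -0.008 and 0.008 m and value of joint lift_long between 0.006 and 0.02 m and linear speed of each of plate_long0, roller below 0.02 m/s and value of joint carrier below 0.0015 m and x of roller_axle in the frame of stand_top between -0.012 and 0.012 m and y of roller_axle in the frame of stand_top between -0.02 and 0.02 m and z of roller_axle in the frame of stand_top between -0.032 and -0.02 m and angle between roller_axle's own z axis and vertical below 0.08 rad and angle between the x axis of roller_axle and the x axis of stand_top, either way round below 0.3 rad); the robot touches nothing.
It fails at once if a second long plate is pulled out of the dispenser (horizontal distance between plate_long1_center and dispenser_long above 0.03 m).
It fails at once if a short plate is pulled out of its dispenser (horizontal distance between plate_short0_center and dispenser_short above 0.03 m).
It fails at once if the bed is bottomed out (value of joint carrier above 0.0138 m).
It fails at once if a bystander is pushed more than 30 mm or knocked over (distance of any of spray_can, bottle, carton, tin from where it was at the start of the episode above 0.03 m or angle between any of spray_can, bottle, carton, tin's own z axis and vertical above 0.4 rad).
It also fails if it takes over 72 s, if anything falls off the work surface, if the arm or the gripper's body presses on something with over 40 N, if the wrist force passes 120 N, or if a joint passes its speed limit or range.

## Robot

A 6-joint arm with a two-finger parallel gripper is mounted at the origin on the work surface. World frame = base frame: x ahead of the robot, y to its left, z up, the work surface at z = 0. Lengths are in m, angles in rad, forces in N, time in s.
With the tool pointing down it reaches from about 0.375 to 0.975 m from the base axis. Payload 3.8 kg.
Tool frame: the origin (TCP) lies midway between the tips of the shut fingers; the grasp point (between the pads) lies 19 mm behind it; x points along the fingers, y is the direction in which the jaws open and shut, and the axes are right-handed (so a half turn about x gives the same grasp; the last joint's range is limited). The gripper opens to 88 mm and grips with 3 to 60 N. Pads are 18 mm wide; open, the fingers measure 123 mm over their backs; the gripper's body (75 mm by 187 mm) begins 45 mm behind the grasp point.
Start: joints at [-0.037, 0.264, 1.604, -0, 1.274, -0.037], TCP at [0.675, -0, 0.239] pointing down, gripper open.
Joint ranges: [-2.63, 2.63], [-0.94, 2.18], [0.31, 2.57], [-1.31, 4.45], [0, 2.66], [-2.55, 2.55]. Speed limits (rad/s): [2.57, 2.57, 3.14, 3.14, 3.14, 3.14].

## Interface

Orientations are given as a rotation vector (axis times angle).
In Python, from cell import manip, inverse_kinematics, cams, order gives the robot as it stands. Calls block until the motion is done:
- manip.move_pose(position, orientation): joint-space move of the TCP to a pose.
- manip.move_linear(position, rate=0.15, rot=None): straight line of the TCP; rot=None keeps the orientation; rate is the mean speed in m/s.
- manip.set_joints(angles): joint-space move.
- manip.set_gripper(opening, force=None): finger opening in m; force is the grip in N (None keeps the last); returns when the fingers have stopped.
- manip.dwell(seconds).
- inverse_kinematics(position, orientation): joint angles nearest the present ones, or None.
- manip.state(): the state.
- cams.capture(name): name is "scene" or "side" or "wrist"; returns a dict with "image" (400x640x3 uint8, blue, green, red), "z_map" (400x640 float32, m along the optical axis (not along the pixel's ray), 0 where there is no reading), "intrinsics" (3x3 intrinsics, pixels), "position" and "orientation" of the camera in the world; the wrist camera has in their place "T_tool_cam" (4x4, takes a point from camera to tool coordinates, whose origin is the TCP and whose axes are the tool frame's). Camera axes: x right, y down, z forward; pixel columns grow to the right and rows downward; lengths in m; the calibration is good to about 2 mm. A picture is of the moment at which its call begins: read the wrist's pose just before it.
A pose or a line that the arm cannot do raises manip.IKError and nothing moves.
- order.close_job(): hands the job in, once; it reports no verdict.
The state is a dict: "clock": time; "joint_pos": joint angles; "joint_velocities": joint speeds; "tau": joint torques, N m; "tool_pos": TCP position; "tcp_rot": TCP orientation; "contact_force": force on the tool from outside, world axes, zero at the start; "moment": the same for the moment, N m; "gripper_width": finger opening in m.
Only numpy, scipy, OpenCV 4.12 (cv2) and the standard library are available. Lean on these libraries where they do the work, as an engineer would, in place of code of your own. Each camera call takes 0.05 s, during which the arm holds its last target.

## Working session

There is one attempt and no reset: what is moved stays moved. The work goes in short steps, each a Python script; the robot and the scene stay as the last script left them, time stands still between calls to the robot, and variables do not carry over. Pictures are saved under pics/ and viewed, and the job is handed in when it is done.

```bash
ls; mkdir -p pics; cat > h.py <<'E'
import numpy as np, cv2
from scipy.spatial.transform import Rotation as R
from cell import manip, inverse_kinematics, cams, order
def cap(n):
    s=manip.state(); c=cams.capture(n)
    if n=='wrist':
        T=np.eye(4);T[:3,:3]=R.from_rotvec(s['tcp_rot']).as_matrix();T[:3,3]=s['tool_pos']
        c['T']=T@np.array(c['T_tool_cam'])
    else:
        o=np.array(c['orientation']);T=np.eye(4)
        T[:3,:3]=o if o.shape==(3,3) else R.from_rotvec(o).as_matrix()
        T[:3,3]=c['position'];c['T']=T
    return c
def cloud(c):
    K=np.array(c['intrinsics']);z=c['z_map'];v,u=np.indices(z.shape)
    p=np.stack([(u-K[0,2])/K[0,0]*z,(v-K[1,2])/K[1,1]*z,z],-1)
    w=p@c['T'][:3,:3].T+c['T'][:3,3]; w[z==0]=np.nan; return w
def ray(c,u,v,h):
    K=np.array(c['intrinsics']);d=c['T'][:3,:3]@np.array([(u-K[0,2])/K[0,0],(v-K[1,2])/K[1,1],1])
    o=c['T'][:3,3];return o+d*(h-o[2])/d[2]
E
python3 - <<'E'
from h import *
import pickle
print(manip.state())
for n in ['scene','side','wrist']:
    c=cap(n);cv2.imwrite(f'pics/{n}0.png',c['image']);pickle.dump(c,open(n+'0.pkl','wb'));print(n,c['T'],c['intrinsics'])
E
```

```text
pics
{'clock': 0.0, 'joint_pos': array([-3.68965022e-02,  2.64687785e-01,  1.60534901e+00, -2.72214713e-05,
        1.27369002e+00, -3.69209773e-02]), 'joint_velocities': array([-0.00159595,  0.00288075, -0.00118603, -0.0001053 ,  0.00051386,
        0.00030236]), 'tau': array([-9.59501231e-04, -5.02113855e+01, -3.56871557e+01,  7.25938403e-02,
        2.92220683e-02, -1.93505334e-04]), 'tool_pos': array([6.74302379e-01, 1.74002633e-05, 2.37445541e-01]), 'tcp_rot': array([ 1.20820496,  1.21082486, -1.21072179]), 'contact_force': array([-0.42501973,  0.12460193,  0.04128392]), 'moment': array([ 0.03559196, -0.01715586,  0.01295066]), 'gripper_width': 0.08793492951586544}
scene [[ 6.91189858e-02  7.66382758e-01 -6.38654863e-01  1.29197571e+00]
 [ 9.97608271e-01 -5.27446259e-02  4.46737381e-02  2.09904336e-02]
 [ 5.51570758e-04 -6.40215177e-01 -7.68195433e-01  1.00246945e+00]
 [ 0.00000000e+00  0.00000000e+00  0.00000000e+00  1.00000000e+00]] [[454.16013592   0.         321.89990295]
 [  0.         454.16013592 205.0640645 ]
 [  0.           0.           1.        ]]
side [[-0.93524254 -0.19331651  0.29656384  0.1829486 ]
 [-0.35391626  0.49155597 -0.79568587  1.04449476]
 [ 0.00804149 -0.84911805 -0.52814191  0.75229685]
 [ 0.          0.          0.          1.        ]] [[413.39123331   0.         311.56377831]
 [  0.         413.39123331 195.18519204]
 [  0.           0.           1.        ]]
wrist [[ 9.99998500e-01 -3.93606189e-05 -1.73135145e-03  6.74916720e-01]
 [-5.55795263e-04 -9.54150748e-01 -2.99325978e-01  7.70934459e-02]
 [-1.64018862e-03  2.99326491e-01 -9.54149339e-01  3.84118376e-01]
 [ 0.00000000e+00  0.00000000e+00  0.00000000e+00  1.00000000e+00]] [[326.57474758   0.         321.28479526]
 [  0.         326.57474758 200.40435241]
 [  0.           0.           1.        ]]
```

View pics/scene0.png

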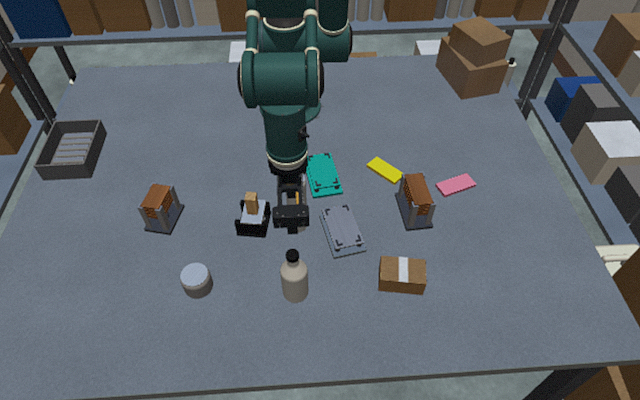

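View pics/side0.png

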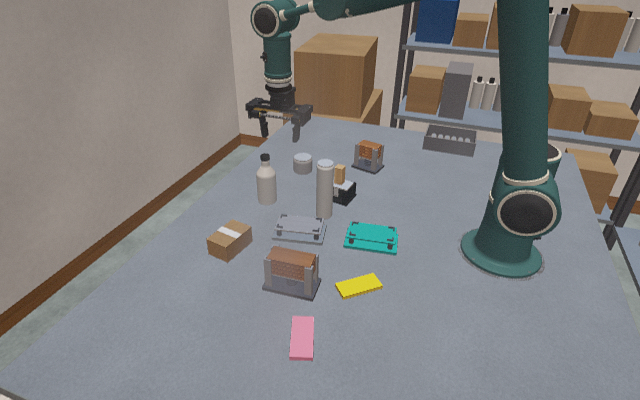

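View pics/wrist0.png

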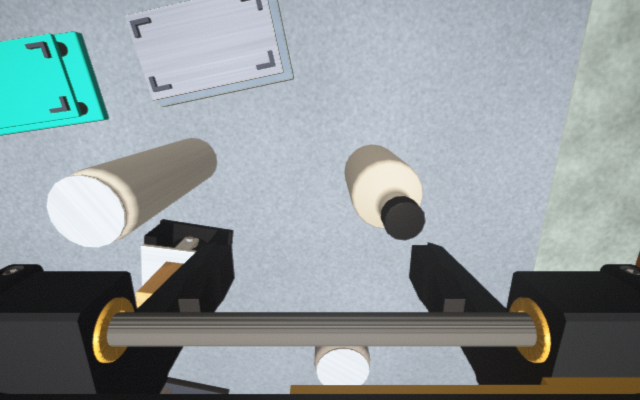

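The scene view shows two dispensers, at (415,200) and (160,208). The grey carrier is at (343,229), the turquoise decoy at (322,175), and the roller in its stand at (252,213). The spray can is hidden behind the gripper. Next I'll measure these from the depth maps.

```bash
cat >> h.py <<'E'
import pickle
def rect(pts):
    pts=np.asarray(pts,np.float32)[:,:2]
    (cx,cy),(w,h),a=cv2.minAreaRect((pts*1000).astype(np.float32))
    if w<h: w,h,a=h,w,a+90
    a=(a+90)%180-90
    return np.round([cx,cy,w,h,a],1)
def comps(mask,w,minn=15):
    n,l,st,_=cv2.connectedComponentsWithStats(mask.astype(np.uint8))
    for i in range(1,n):
        if st[i,4]>=minn:
            p=w[l==i];p=p[~np.isnan(p[:,0])]
            if len(p)<minn: continue
            yield st[i],p
E
python3 - <<'E'
from h import *
for n in ['scene','side','wrist']:
    c=pickle.load(open(n+'0.pkl','rb'));w=cloud(c);hsv=cv2.cvtColor(c['image'],cv2.COLOR_BGR2HSV)
    ok=(w[...,0]>.3)&(w[...,0]<1.05)&(abs(w[...,1])<.55)
    print(n,np.isnan(w[...,0]).mean())
    for name,m in [('z>.02',ok&(w[...,2]>.02)&(w[...,2]<.2)),('.03-.05',ok&(w[...,2]>.03)&(w[...,2]<.048)),('.09-.11',ok&(w[...,2]>.088)&(w[...,2]<.115)),('brown',ok&(hsv[...,0]>5)&(hsv[...,0]<20)&(hsv[...,1]>100)&(w[...,2]>.085)&(w[...,2]<.15))]:
        for st,p in comps(m,w):
            print(name,st[:5],rect(p),'z',np.round(np.percentile(p[:,2],[5,50,95]),3))
E
```

```text
scene 0.00376953125
z>.02 [307 156  33  36 831] [360.9  87.8 130.4  78.8   8.3] z [0.034 0.038 0.041]
z>.02 [ 398  172   38   54 1213] [500.3 332.7 126.1  64.3   3.9] z [0.035 0.095 0.1  ]
z>.02 [302 175   4  30  74] [531.5  28.8  30.6   6.9  -2.3] z [0.111 0.161 0.19 ]
z>.02 [ 137  183   43   46 1153] [ 479.6 -363.7   95.6   65.   -14.3] z [0.031 0.09  0.1  ]
z>.02 [234 192  36  41 979] [ 515.2 -114.9   87.2   81.2   -9.7] z [0.025 0.059 0.121]
z>.02 [286 196  10   9  62] [543.4  -9.2  34.3   8.6  47.8] z [0.108 0.128 0.142]
z>.02 [ 321  204   43   47 1232] [564.4 125.2 137.9  78.9  11.2] z [0.034 0.038 0.042]
z>.02 [ 280  249   28   52 1100] [741.7  -5.8  63.1  52.8 -81.6] z [0.031 0.109 0.17 ]
z>.02 [ 379  256   47   36 1473] [720.5 257.2 110.1  75.3  79.6] z [0.028 0.054 0.057]
z>.02 [180 263  32  33 815] [ 704.9 -245.8   69.1   68.8   55.8] z [0.027 0.058 0.062]
.03-.05 [307 156  33  34 823] [360.9  87.8 130.4  78.8   8.3] z [0.034 0.038 0.041]
.03-.05 [399 186   4   9  18] [450.8 302.8  21.1  10.5 -16.7] z [0.032 0.04  0.046]
.03-.05 [174 198   5   9  25] [ 451.5 -326.4   18.9 
[... 5235 characters left out ...]
0.038 0.046]
.03-.05 [172 238  29  13 176] [515.3 -84.7  32.    9.9  -7.8] z [0.031 0.037 0.047]
.03-.05 [315 347   7  11  36] [ 669.3 -229.2   18.     1.7   63.5] z [0.035 0.044 0.048]
.03-.05 [363 347   7  10  22] [ 732.5 -231.1   20.9    2.7  -61.9] z [0.037 0.045 0.047]
.09-.11 [140 148  50  56 768] [539.5  16.7  50.9  21.4 -57.8] z [0.09  0.102 0.114]
.09-.11 [ 350  157   73   71 1269] [730.4  -1.5  62.6  55.1  32.5] z [0.092 0.109 0.114]
.09-.11 [141 273  31  17 270] [511.7 -94.6  18.6   2.6  -5. ] z [0.089 0.102 0.114]
brown [138 272  35  22 352] [512.6 -94.5  16.8   2.5  -7.2] z [0.087 0.104 0.12 ]
brown [137 295  14  13  17] [ 509.4 -103.1   19.2    1.2   40.3] z [0.122 0.123 0.124]
```

```bash
python3 - <<'E'
import cv2
a=cv2.imread('pics/scene0.png');b=cv2.imread('pics/side0.png')
cv2.imwrite('pics/zs.png',cv2.resize(a[140:300,130:450],None,fx=2.5,fy=2.5,interpolation=2))
cv2.imwrite('pics/zd.png',cv2.resize(b[130:310,200:460],None,fx=3,fy=3,interpolation=2))
E
```

```text
(no output)
```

View pics/zs.png

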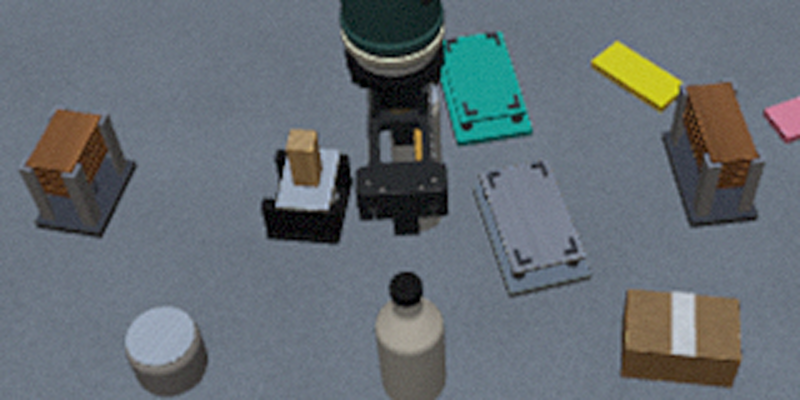

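View pics/zd.png

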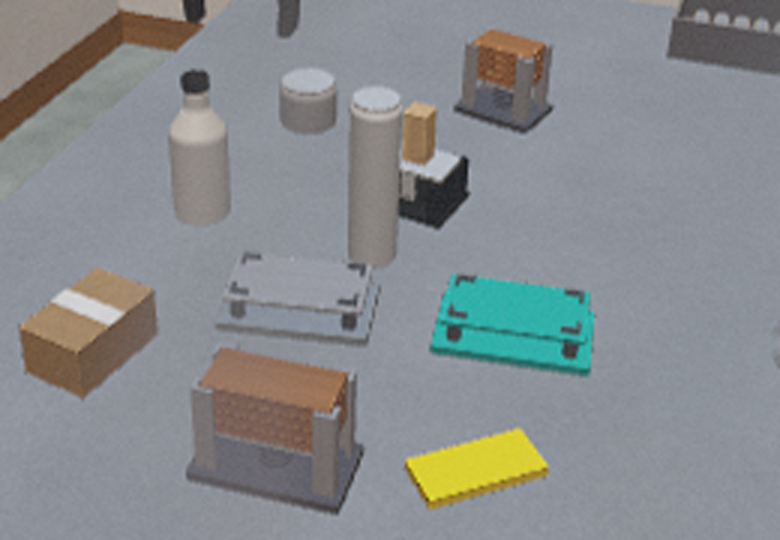

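The long dispenser is the one at about (0.499, 0.336), with a 113 mm brown top. The carrier is at about (0.563, 0.127) with 11° yaw, and the can at about (0.527, 0.009). I'll check reachability, then look from above with the wrist camera.

```bash
cat >> h.py <<'E'
def rot(yaw):
    "tool down, jaw (tool y) along horizontal direction yaw"
    y=np.array([np.cos(yaw),np.sin(yaw),0]);x=np.array([0,0,-1.]);z=np.cross(x,y)
    return R.from_matrix(np.stack([x,y,z],1)).as_rotvec()
E
python3 - <<'E'
from h import *
d=np.deg2rad
for n,p,y in [('disp',[.5,.336,.09],d(3.4-90)),('disp+',[.5,.336,.09],d(3.4+90)),('disp hi',[.5,.336,.25],d(3.4-90)),('carr',[.563,.127,.04],d(11.2-90)),('carr+',[.563,.127,.04],d(11.2+90)),('roll',[.515,-.105,.07],d(-7)),('roll hi',[.515,-.105,.33],d(-7)),('rolln',[.515,.118,.33],d(11)),('roll f',[.61,.137,.1],d(11))]:
    print(n,np.round(inverse_kinematics(p,rot(y)),2) if inverse_kinematics(p,rot(y)) is not None else None)
E
```

```text
disp [ 0.55  0.26  1.9  -0.    0.98  2.06]
disp+ [ 0.55  0.26  1.9   0.    0.98 -1.08]
disp hi [ 0.55  0.12  1.75 -0.    1.27  2.06]
carr [ 0.18  0.28  1.98 -0.    0.88  1.55]
carr+ [ 0.18  0.28  1.98 -0.    0.88 -1.59]
roll [-0.25  0.15  2.08 -0.    0.91 -0.13]
roll hi [-0.25 -0.07  1.8   0.    1.41 -0.13]
rolln [ 0.18 -0.06  1.79 -0.    1.41 -0.01]
roll f [ 0.18  0.29  1.84 -0.    1.01 -0.01]
```

```bash
python3 - <<'E'
from h import *
yaw=np.deg2rad(3.4)
manip.move_pose([.48,.336,.24],rot(yaw-np.pi/2))
c=cap('wrist');cv2.imwrite('pics/w1.png',c['image']);pickle.dump(c,open('w1.pkl','wb'))
w=cloud(c);hsv=cv2.cvtColor(c['image'],cv2.COLOR_BGR2HSV)
m=(hsv[...,0]>5)&(hsv[...,0]<20)&(hsv[...,1]>100)&(w[...,2]>.085)&(w[...,2]<.11)
for st,p in comps(m,w,100): print(st,rect(p),np.percentile(p[:,2],[5,50,95]))
print(manip.state()['clock'],manip.state()['tool_pos'])
E
```

```text
[ 292  105   60  122 6720] [496.5 336.3 111.9  51.7   3.7] [0.09737122 0.09854568 0.09970224]
2.0333 [0.48039866 0.33564343 0.24001766]
```

View pics/w1.png

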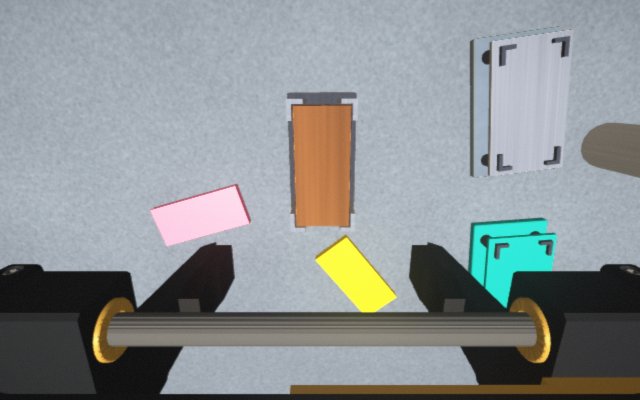

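The wrist view shows the long stack's top plate at (322,165), with its guides, and the carrier at (525,105) with four corner stops. I'll measure the carrier in this view too.

```bash
python3 - <<'E'
from h import *
c=pickle.load(open('w1.pkl','rb'));w=cloud(c);hsv=cv2.cvtColor(c['image'],cv2.COLOR_BGR2HSV)
m=(w[...,2]>.034)&(w[...,2]<.05)&(hsv[...,1]<90);m[:,:460]=0;m[190:]=0
for st,p in comps(m,w,500): print(st,rect(p),np.percentile(p[:,2],[5,50,95]))
m2=m&(hsv[...,2]<105)
for st,p in comps(m2,w,20): print(st,p.mean(0).round(4),rect(p))
E
```

```text
[  488    29    86   148 10724] [561.6 126.5 136.4  80.   11.4] [0.03738333 0.03882923 0.0420802 ]
[602 125  38  49 630] [5.257e+02 2.400e+01 5.060e+01 2.230e+01 2.000e-01] [0.03507114 0.04221573 0.04936947]
[552  37  17  20 153] [0.6204 0.1111 0.0428] [618.5 113.   17.2  14.   12.1]
[499  45  17  21 100] [0.6094 0.1665 0.0425] [610.7 166.6  20.7  10.6 -25.6]
[489 109   1  28  28] [0.544  0.1628 0.0358] [543.9 162.9  27.7   1.2  11.5]
[544 146  15  19  86] [0.5147 0.0908 0.0421] [513.9  90.5  21.7   9.2 -26.4]
[497 154   5  17  50] [0.5047 0.1476 0.0417] [504.2 147.7  17.3   2.9   3.2]
```

```bash
python3 - <<'E'
from h import *
yaw=np.deg2rad(3.5);o=.02
p=np.array([.4967+o*np.cos(yaw),.3361+o*np.sin(yaw)])
manip.set_gripper(.078)
manip.move_pose([*p,.15],rot(yaw-np.pi/2))
manip.move_linear([*p,.0895],rate=.08)
s=manip.state();print(s['tool_pos'],s['contact_force'])
manip.set_gripper(.03,force=20)
s=manip.state();print(s['gripper_width'],s['contact_force'],s['clock'])
c=cap('side');cv2.imwrite('pics/s2.png',cv2.resize(c['image'][200:330,220:380],None,fx=4,fy=4))
E
```

```text
[0.51699416 0.33749822 0.08973211] [0.32804707 0.01184797 0.28770005]
0.04981978786973966 [ 0.49659006  0.6964892  -0.80946149] 4.3083
```

View pics/s2.png

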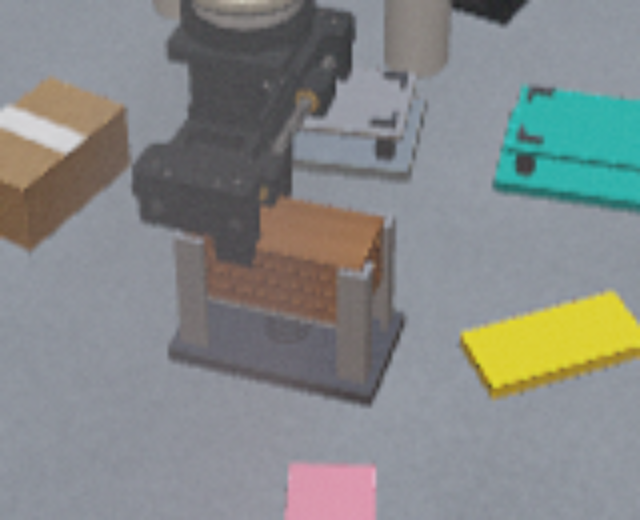

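The gripper reads 49.8 mm, which matches the 50 mm plate. The fingers reach only the top layer. Now I'll lift slowly and look.

```bash
python3 - <<'E'
from h import *
s=manip.state();p=s['tool_pos'][:2]
manip.move_linear([*p,.105],rate=.03)
manip.move_linear([*p,.20],rate=.12)
s=manip.state();print(s['gripper_width'],s['contact_force'],s['clock'],s['tool_pos'])
c=cap('wrist');cv2.imwrite('pics/w3.png',c['image']);pickle.dump(c,open('w3.pkl','wb'))
w=cloud(c);hsv=cv2.cvtColor(c['image'],cv2.COLOR_BGR2HSV)
b=(hsv[...,0]>5)&(hsv[...,0]<20)&(hsv[...,1]>100)
for m in (b&(w[...,2]>.08)&(w[...,2]<.12), b&(w[...,2]>.17)&(w[...,2]<.24)):
  for st,q in comps(m,w,100): print(st,rect(q),np.percentile(q[:,2],[5,50,95]))
c=cap('side');cv2.imwrite('pics/s3.png',cv2.resize(c['image'][150:330,180:420],None,fx=3,fy=3))
E
```

```text
0.049956156065857814 [ 0.11456497 -0.67030452 -0.5559868 ] 5.9667 [0.51623529 0.33708149 0.19900935]
[ 288  152   66   40 2536] [538.2 339.1  51.5  28.8 -86.2] [0.09289519 0.09880397 0.09995046]
[  266   192   111   120 12748] [522.4 337.4  59.9  52.2   4.1] [0.2060344  0.20759339 0.20858256]
[ 274  347   95   38 3546] [459.4 333.1  49.6  26.9 -86.4] [0.2067679  0.20763358 0.20849281]
```

View pics/w3.png

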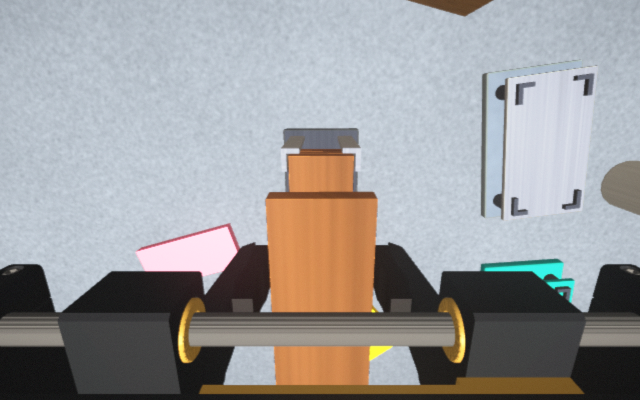

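View pics/s3.png

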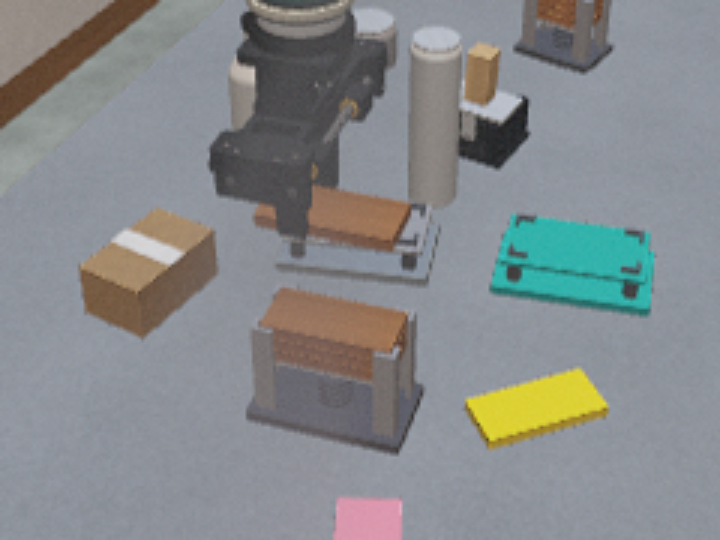

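The plate is held level, the next one has risen to 0.099, and nothing else came along. On to the carrier.

```bash
python3 - <<'E'
from h import *
yaw=np.deg2rad(11.2);o=.0195
p=np.array([.562+o*np.cos(yaw),.1267+o*np.sin(yaw)])
r=rot(yaw-np.pi/2)
s=manip.state();
manip.move_pose([*p,.18],r)
manip.move_linear([*p,.060],rate=.1)
s=manip.state();print(s['tool_pos'],s['clock'],s['contact_force'])
c=cap('wrist');cv2.imwrite('pics/w4.png',c['image']);pickle.dump(c,open('w4.pkl','wb'))
w=cloud(c);hsv=cv2.cvtColor(c['image'],cv2.COLOR_BGR2HSV)
b=(hsv[...,0]>5)&(hsv[...,0]<20)&(hsv[...,1]>100)
for st,q in comps(b&(w[...,2]>.04)&(w[...,2]<.09),w,100): print(st,rect(q),np.percentile(q[:,2],[5,50,95]))
for st,q in comps((w[...,2]>.034)&(w[...,2]<.046)&(hsv[...,1]<90),w,100): print(st,rect(q),np.percentile(q[:,2],[5,50,95]))
E
```

```text
[0.58194335 0.1306084  0.06093108] 8.2917 [-0.5600695  -0.03512297 -0.9292971 ]
[ 111    0   86   32 1429] [678.5 225.5  37.8  12.5 -79.1] [0.04196819 0.05490505 0.056544  ]
[  265   192   113   120 12650] [587.6 133.2  59.8  55.   11.7] [0.06824629 0.0695549  0.07053434]
[ 274  347   96   38 3562] [523.3 120.9  55.   31.6 -77.3] [0.06857202 0.06942556 0.07027401]
[ 596    0   44   73 1560] [710.4  12.8  41.    9.2  49.5] [0.03473899 0.03986812 0.04515586]
[ 246  158  149   87 6577] [604.7 135.3  78.1  49.  -78.9] [0.03744337 0.0387055  0.04372492]
[  0 217   9  34 193] [551.1 308.6  19.4   3.2   3.4] [0.03412144 0.03600523 0.03843277]
[261 288  11  24 132] [538.2 155.4  16.8   6.1   9.5] [0.03770536 0.03848598 0.03950781]
[372 288  11  24 128] [550.6  92.3  17.3   6.   33.8] [0.03774181 0.0385595  0.03940634]
[259 347  16  21 293] [498.9 148.8  21.3  10.1  11.5] [0.03777359 0.03900761 0.04435857]
[369 347  14  21 249] [512.4  81.3  21.5   8.8  13.7] [0.0377326  0.03878    0.04405674]
```

View pics/w4.png

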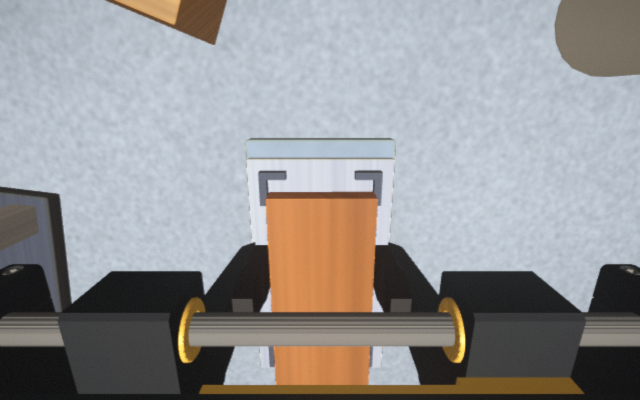

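The plate sits centred between the stops: plate edges are at columns 266–377, stops at 259–382, with lengthwise error under 1 mm. Lowering and releasing.

```bash
python3 - <<'E'
from h import *
yaw=np.deg2rad(11.2);o=.0188
p=np.array([.562+o*np.cos(yaw),.1267+o*np.sin(yaw)])
manip.move_linear([*p,.046],rate=.05)
manip.dwell(.2)
f0=manip.state()['contact_force'][2]
for z in np.arange(.045,.0405,-.0005):
    manip.move_linear([*p,z],rate=.02)
    s=manip.state();print(round(z,4),s['tool_pos'][2].round(4),(s['contact_force'][2]-f0).round(2))
    if s['contact_force'][2]-f0>.9: break
manip.set_gripper(.068)
manip.dwell(.2)
q=manip.state()['tool_pos']
manip.move_linear([*p,.12],rate=.12)
u=np.array([np.cos(yaw),np.sin(yaw)])
manip.move_linear([*(np.array([.562,.1267])-.02*u),.20],rate=.2)
s=manip.state();print(s['clock'])
c=cap('wrist');cv2.imwrite('pics/w5.png',c['image']);pickle.dump(c,open('w5.pkl','wb'))
w=cloud(c);hsv=cv2.cvtColor(c['image'],cv2.COLOR_BGR2HSV)
b=(hsv[...,0]>5)&(hsv[...,0]<20)&(hsv[...,1]>100)
for st,q in comps(b&(w[...,2]>.04)&(w[...,2]<.06),w,100): print('plate',st,rect(q),np.percentile(q[:,2],[5,50,95]))
for st,q in comps((w[...,2]>.034)&(w[...,2]<.07),w,500): print('carrier',st,rect(q),np.percentile(q[:,2],[5,50,95]))
E
```

```text
0.045 0.045 -0.68
0.0445 0.0445 -0.75
0.044 0.044 -1.01
0.0435 0.0435 -0.92
0.043 0.0429 -0.66
0.0425 0.0424 -1.09
0.042 0.042 -1.19
0.0415 0.0418 2.43
13.025
plate [225   0  26  10 141] [676.8 218.9  20.2   6.4 -80.1] [0.04120708 0.04932482 0.05592315]
plate [ 293  103   57  118 6307] [561.1 126.  108.9  49.2  11.3] [0.04952638 0.05065184 0.05180497]
carrier [ 478    0   63   35 1062] [707.3   2.7  48.6  12.2  72.3] [0.03604813 0.05250492 0.06807106]
carrier [  277    86    88   142 11640] [562.1 126.5 135.4  78.3  11.3] [0.03783734 0.04975827 0.05159107]
carrier [ 90 124  40  26 604] [554.1 311.2  22.8  11.8  40.2] [0.03605722 0.05368562 0.06846748]
carrier [  98  151   37  108 1077] [488.4 315.7 101.2  20.    7.5] [0.03707755 0.06252227 0.06925868]
carrier [403 193  56  49 807] [535.4  20.6  51.   22.  -37.4] [0.03638593 0.05373369 0.06864775]
carrier [ 508  204   97   67 3198] [ 527.3 -115.8   81.5   51.8   81.1] [0.03827831 0.06128135 0.06390775]
carrier [ 285  290   73   22 1391] [408.4  96.3  78.1  24.8 -81.7] [0.03605306 0.03867072 0.04347842]
carrier [ 284  347   68   38 2510] [323.8  84.2  78.5  57.7 -79.7] [0.03746658 0.0385866  0.03976426]
```

View pics/w5.png

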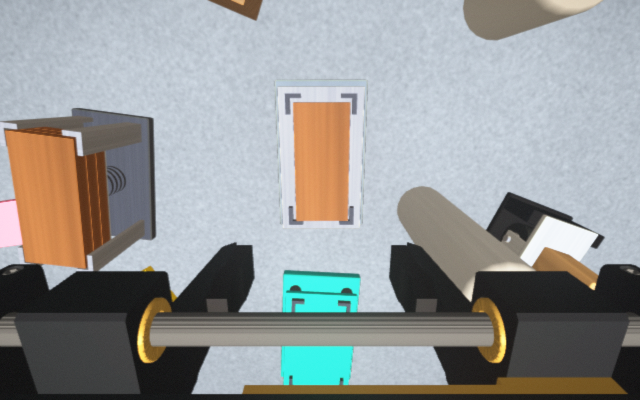

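The plate lies flat at (0.5611, 0.1260) and the carrier's centre is at (0.5621, 0.1265), so it's within about 1 mm with yaw matched. Now to inspect the roller.

```bash
python3 - <<'E'
from h import *
manip.move_linear([*manip.state()['tool_pos'][:2],.27],rate=.25)
manip.set_gripper(.06)
manip.move_pose([.515,-.13,.27],rot(np.deg2rad(-8)))
s=manip.state();print(s['clock'])
c=cap('wrist');cv2.imwrite('pics/w6.png',c['image']);pickle.dump(c,open('w6.pkl','wb'))
w=cloud(c);hsv=cv2.cvtColor(c['image'],cv2.COLOR_BGR2HSV)
for n,m in (('bridge',(w[...,2]>.054)&(w[...,2]<.064)&(hsv[...,1]<60)),('rail',(w[...,2]>.045)&(w[...,2]<.0555)),('handletop',(w[...,2]>.117)&(w[...,2]<.125)),('all',(w[...,2]>.04)&(w[...,2]<.13))):
  for st,q in comps(m,w,80): print(n,st,rect(q),np.percentile(q[:,2],[5,50,95]).round(4))
E
```

```text
15.35
bridge [489   0  36  53 296] [711.8 -16.3  56.3  17.7 -63.4] [0.0547 0.0593 0.0635]
bridge [ 279  126   76   55 2672] [ 512.7 -111.2   81.8   60.5   -8.3] [0.0581 0.0607 0.063 ]
bridge [ 459  216   58   52 2262] [ 700.2 -244.7   65.4   64.7  -76.2] [0.0592 0.0607 0.0619]
rail [484   0  37  54 302] [712.1 -15.2  57.5  18.8 -65. ] [0.0456 0.0506 0.0551]
rail [280 118  13   9 114] [484.8 -72.6  13.4   8.4  -7.8] [0.0512 0.0525 0.0546]
rail [342 119  13   8  94] [551.6 -82.8  13.2   7.1  -7.6] [0.0504 0.0525 0.0538]
rail [281 178  12  11 131] [ 473.7 -140.2   12.8   12.5  -10.6] [0.0512 0.0526 0.0541]
rail [339 178  13  13 164] [ 540.2 -150.7   14.8   14.    83.4] [0.0511 0.0526 0.0538]
rail [454 211  56  52 531] [ 690.4 -234.2   70.7   42.4   42.7] [0.0461 0.051  0.0547]
handletop [535   0  58  34 668] [727.  -19.8  47.   19.  -19.9] [0.1173 0.1207 0.1245]
handletop [297 147  31  31 914] [ 510.  -108.    27.5   27.3   -7.9] [0.1209 0.1224 0.1237]
all [ 482    0  113   54 4236] [723.8 -16.3  61.1  37.7 -33.8] [0.0483 0.105  0.1269]
all [ 79  13  25  16 174] [304.   56.   19.8  14.4   5. ] [0.0406 0.0431 0.0447]
all [287  32  54  32 497] [527.3 -11.4  44.7  12.9   3. ] [0.0462 0.0951 0.1278]
all [ 279  117   76   74 4348] [ 512.4 -113.    82.5   79.5   -9.7] [0.0523 0.0613 0.1229]
all [ 452  210   65   58 2848] [ 698.4 -243.7   68.2   68.1   12.5] [0.0459 0.0605 0.0618]
all [ 278  347   80   38 2740] [ 477.1 -362.1   93.8   60.   -11.1] [0.0921 0.0993 0.1005]
```

View pics/w6.png

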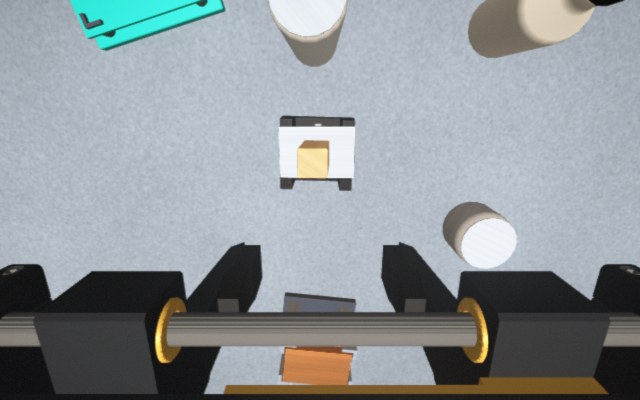

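The roller hangs in its stand at (317,155), with the bridge on both rails and the handle top at (312,162). The handle top reads about 3 mm off the bridge centre, so I'll check for lean before gripping.

```bash
python3 - <<'E'
from h import *
c=pickle.load(open('w6.pkl','rb'));w=cloud(c);hsv=cv2.cvtColor(c['image'],cv2.COLOR_BGR2HSV)
print(c['T'].round(3))
m=(w[...,2]>.054)&(w[...,2]<.068)&(hsv[...,1]<60);m[:,:275]=0;m[:,360:]=0;m[:122]=0;m[183:]=0
q=w[m];A=np.c_[q[:,0]-.5127,q[:,1]+.111,np.ones(len(q))];print('bridge plane',np.linalg.lstsq(A,q[:,2],rcond=None)[0],len(q))
m=(w[...,2]>.118)&(w[...,2]<.126);m[:,:290]=0;m[:,335:]=0
q=w[m];A=np.c_[q[:,0]-.51,q[:,1]+.108,np.ones(len(q))];print('top plane',np.linalg.lstsq(A,q[:,2],rcond=None)[0],len(q))
m=(abs(w[...,0]-.527)<.05)&(abs(w[...,1]-.009)<.06)&(w[...,2]>.185)
if m.any(): print('can top',rect(w[m]))
cv2.imwrite('pics/w6z.png',cv2.resize(c['image'][105:200,265:375],None,fx=6,fy=6,interpolation=2))
for n in ['scene','side']:
    c=cap(n);w=cloud(c);hsv=cv2.cvtColor(c['image'],cv2.COLOR_BGR2HSV)
    reg=(abs(w[...,0]-.512)<.06)&(abs(w[...,1]+.11)<.06)
    for nm,m in (('top',reg&(w[...,2]>.116)&(w[...,2]<.126)),('bridge',reg&(w[...,2]>.054)&(w[...,2]<.066)),):
        for st,q in comps(m,w,15): print(n,nm,st,rect(q),np.percentile(q[:,2],[5,50,95]).round(4))
    b=reg&(hsv[...,0]>10)&(hsv[...,0]<28)&(hsv[...,1]>90)
    for lo in (.065,.085,.105):
        q=w[b&(w[...,2]>lo)&(w[...,2]<lo+.015)]
        if len(q): print(n,'handle',lo,q[:,:2].min(0).round(4),q[:,:2].max(0).round(4),len(q))
E
```

```text
[[ 0.99  -0.134 -0.041  0.526]
 [-0.14  -0.945 -0.296 -0.053]
 [ 0.001  0.299 -0.954  0.417]
 [ 0.     0.     0.     1.   ]]
bridge plane [ 0.04851401 -0.00829538  0.06056058] 2707
top plane [ 0.04246993 -0.01031491  0.12233684] 954
can top [524.1  -5.4  46.7  20.1  -8.6]
scene top [244 191  13  10 102] [ 512.5 -110.1   32.8   29.    -8.3] [0.1172 0.1209 0.1234]
scene bridge [240 200  26  24 339] [ 515.5 -110.8   84.5   56.6   -7.2] [0.0565 0.0604 0.064 ]
scene handle 0.065 [ 0.5047 -0.1212] [ 0.5315 -0.0956] 40
scene handle 0.085 [ 0.5019 -0.1216] [ 0.5305 -0.0951] 45
scene handle 0.105 [ 0.4978 -0.1235] [ 0.5287 -0.0949] 62
side top [336 164  11   8  50] [ 510.6 -106.7   32.7   28.5   83.9] [0.1168 0.1204 0.1231]
side bridge [333 177  21  14 140] [ 509.7 -104.6   74.2   62.3   -7.2] [0.0549 0.0585 0.0631]
side handle 0.065 [ 0.4974 -0.1117] [ 0.525  -0.0886] 37
side handle 0.085 [ 0.4956 -0.1148] [ 0.5261 -0.0882] 40
side handle 0.105 [ 0.4966 -0.1102] [ 0.5239 -0.0881] 39
```

View pics/w6z.png

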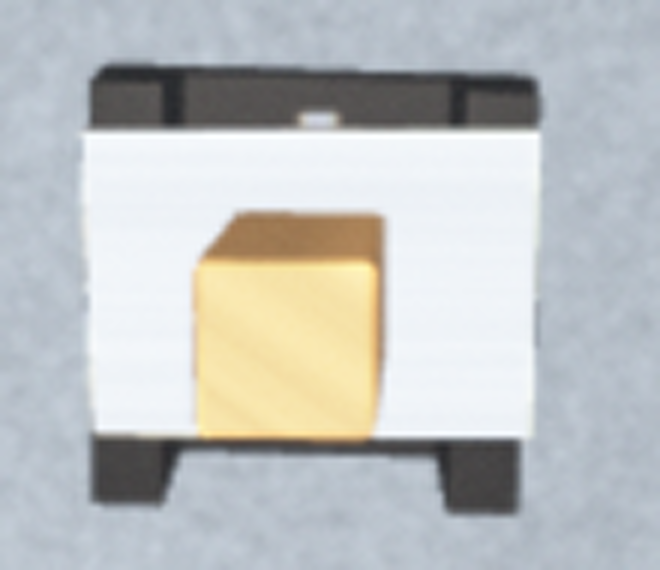

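```bash
python3 - <<'E'
from h import *
for n,c in (('scene0',pickle.load(open('scene0.pkl','rb'))),('side0',pickle.load(open('side0.pkl','rb'))),('scene',cap('scene')),('w6',pickle.load(open('w6.pkl','rb')))):
    w=cloud(c);hsv=cv2.cvtColor(c['image'],cv2.COLOR_BGR2HSV)
    m=(abs(w[...,0]-.5127)<.05)&(abs(w[...,1]+.111)<.04)&(w[...,2]>.052)&(w[...,2]<.07)&(hsv[...,1]<60)&(hsv[...,2]>110)
    q=w[m];A=np.c_[q[:,0]-.5127,q[:,1]+.111,np.ones(len(q))];print(n,np.linalg.lstsq(A,q[:,2],rcond=None)[0].round(4),len(q))
    for nm,cx,cy in (('carrier',.562,.1267),('table',.45,.2)):
        m=(abs(w[...,0]-cx)<.03)&(abs(w[...,1]-cy)<.02)&(w[...,2]<.07)
        q=w[m]
        if len(q)>50:
            A=np.c_[q[:,0]-cx,q[:,1]-cy,np.ones(len(q))];print('   ',nm,np.linalg.lstsq(A,q[:,2],rcond=None)[0].round(4),len(q))
    if n=='scene': cv2.imwrite('pics/sc6.png',cv2.resize(c['image'][180:250,220:290],None,fx=8,fy=8,interpolation=2))
E
```

```text
scene0 [ 0.0125 -0.0131  0.0594] 319
    carrier [ 0.0045 -0.0024  0.0378] 264
    table [-0.0015 -0.0096 -0.0005] 215
side0 [ 0.0089 -0.0054  0.0598] 124
    carrier [ 0.0719 -0.3216  0.0351] 179
    table [ 0.0101 -0.0093 -0.0003] 188
scene [ 0.0596 -0.0079  0.0592] 309
    carrier [-0.0011 -0.0095  0.0496] 270
    table [ 0.0008 -0.0176 -0.0005] 218
w6 [ 0.0455 -0.0096  0.0605] 2717
```

View pics/sc6.png

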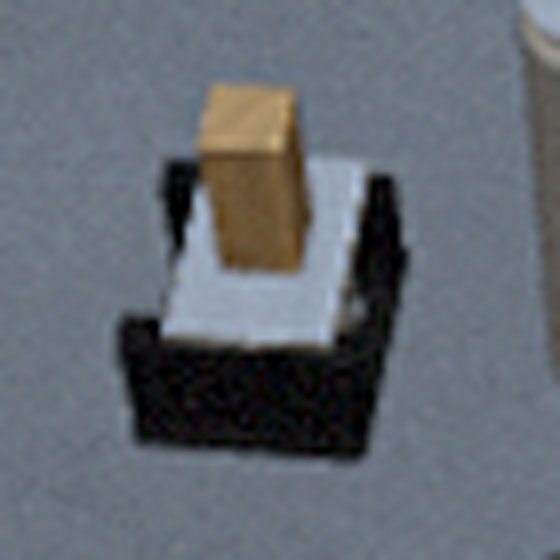

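The bridge has tilted by about 0.05 rad since the start, with nothing touching it. The flat pads closing along x will straighten it. I'll grasp it and look at the result.

```bash
python3 - <<'E'
from h import *
r=rot(np.deg2rad(-8.2))
p=[.5118,-.1105]
manip.move_linear([*p,.20],rate=.2,rot=r)
c=cap('wrist')
w=cloud(c);hsv=cv2.cvtColor(c['image'],cv2.COLOR_BGR2HSV)
m=(abs(w[...,0]-.5127)<.05)&(abs(w[...,1]+.111)<.04)&(w[...,2]>.052)&(w[...,2]<.07)&(hsv[...,1]<60)&(hsv[...,2]>110)
q=w[m];A=np.c_[q[:,0]-.5127,q[:,1]+.111,np.ones(len(q))];print(np.linalg.lstsq(A,q[:,2],rcond=None)[0].round(4),len(q))
manip.move_linear([*p,.074],rate=.12)
s=manip.state();print(s['tool_pos'],s['contact_force'],s['clock'])
manip.set_gripper(.02,force=45)
s=manip.state();print(s['gripper_width'],s['contact_force'],s['moment'],s['clock'])
c=cap('scene');cv2.imwrite('pics/sc7.png',cv2.resize(c['image'][160:260,210:330],None,fx=5,fy=5,interpolation=2))
E
```

```text
[ 0.046  -0.0065  0.0605] 3896
[ 0.51262418 -0.11072182  0.07488222] [0.60374518 0.53388281 0.13850864] 17.3167
0.02765609749652391 [-0.17006176 -0.26758807  1.69665893] [0.0121088  0.04150775 0.00410039] 17.9
```

View pics/sc7.png

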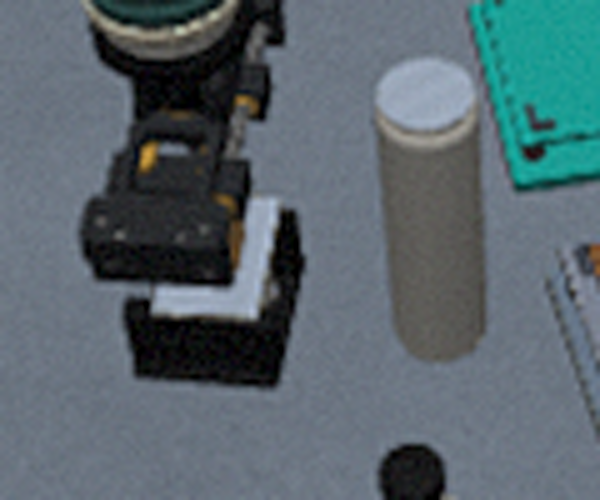

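```bash
python3 - <<'E'
from h import *
c=cap('wrist')
def meas(c,z):
    w=cloud(c);hsv=cv2.cvtColor(c['image'],cv2.COLOR_BGR2HSV)
    m=(abs(w[...,0]-.512)<.06)&(abs(w[...,1]+.111)<.05)&(abs(w[...,2]-z)<.007)&(hsv[...,1]<60)&(hsv[...,2]>110)
    q=w[m]
    if len(q)<50: print('few');return
    A=np.c_[q[:,0]-.5127,q[:,1]+.111,np.ones(len(q))];print(rect(q),np.linalg.lstsq(A,q[:,2],rcond=None)[0].round(4),len(q))
meas(c,.0595)
s=manip.state();p=s['tool_pos'].copy();print(p)
manip.move_linear([p[0],p[1],.115],rate=.05)
manip.move_linear([p[0],p[1],.335],rate=.2)
s=manip.state();print(s['tool_pos'],s['contact_force'],s['moment'],s['gripper_width'],s['clock'])
c=cap('wrist');cv2.imwrite('pics/w8.png',c['image']);meas(c,.0595+s['tool_pos'][2]-p[2])
c=cap('side');cv2.imwrite('pics/s8.png',cv2.resize(c['image'][80:260,220:420],None,fx=3.5,fy=3.3))
E
```

```text
[ 513.9 -102.4   82.7   47.    -7.8] [-0.0005 -0.0169  0.0608] 7366
[ 0.51195579 -0.11054758  0.07419568]
[ 0.51112751 -0.11033264  0.33321936] [-0.26943871  0.44369596 -3.18700785] [ 0.02805244  0.03593857 -0.0199766 ] 0.02736801438063089 20.2167
[ 512.5 -103.    82.7   46.1   -8.6] [-0.0029 -0.0141  0.3197] 7352
```

View pics/w8.png

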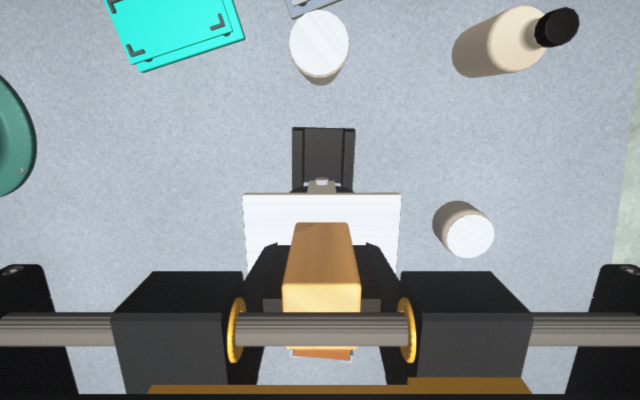

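View pics/s8.png

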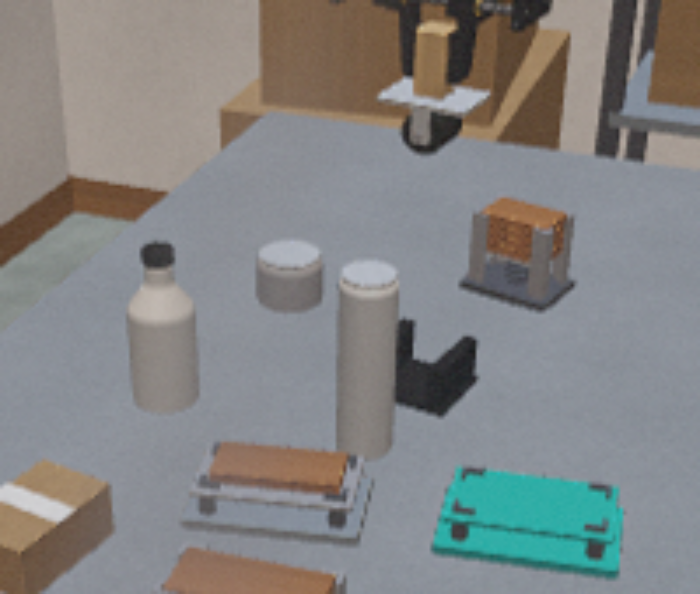

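The roller is held level. The wheel bottom is 68 mm below the TCP, so contact is expected at a TCP height of about 0.118. Moving over the near end and pressing in steps.

```bash
python3 - <<'E'
from h import *
yaw=np.deg2rad(11.2);u=np.array([np.cos(yaw),np.sin(yaw)]);C=np.array([.5618,.1265])
P=lambda x,z:[*(C+x*u),z]
manip.move_pose(P(-.043,.333),rot(yaw))
manip.move_linear(P(-.043,.15),rate=.2)
manip.move_linear(P(-.043,.122),rate=.05)
manip.dwell(.3)
f0=np.mean([ (manip.state()['contact_force'][2],manip.dwell(.02))[0] for _ in range(5)])
s=manip.state();print(s['tool_pos'],f0,s['clock'])
z=.122
while z>.1075:
    z-=.001
    manip.move_linear(P(-.043,z),rate=.02)
    s=manip.state();f=s['contact_force'][2]-f0
    print(round(z,4),s['tool_pos'][2].round(4),f.round(2))
    if f>6.3: break
np.save('press.npy',[z,f0]);print(s['clock'],s['tool_pos'])
c=cap('side');cv2.imwrite('pics/s9.png',cv2.resize(c['image'][120:290,220:420],None,fx=3.5,fy=3.3));pickle.dump(c,open('s9.pkl','wb'))
E
```

```text
[0.51979481 0.11816154 0.12226341] -3.542256857689685 23.3917
0.121 0.1209 -1.52
0.12 0.1199 0.68
0.119 0.1189 0.52
0.118 0.1179 -0.06
0.117 0.1169 -0.02
0.116 0.1163 1.67
0.115 0.1153 3.77
0.114 0.1142 4.31
0.113 0.1132 4.51
0.112 0.1122 4.38
0.111 0.1112 6.07
0.11 0.1101 6.71
26.3917 [0.51978899 0.1182015  0.1101468 ]
```

View pics/s9.png

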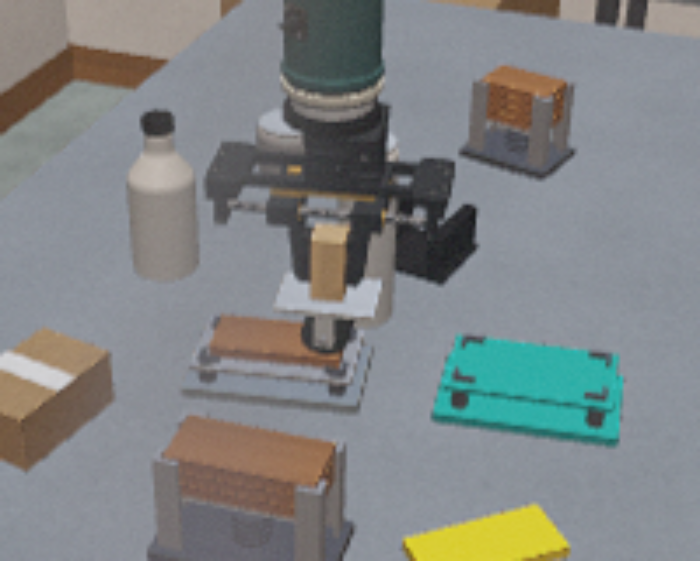

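```bash
python3 - <<'E'
from h import *
yaw=np.deg2rad(11.2);u=np.array([np.cos(yaw),np.sin(yaw)]);C=np.array([.5618,.1265])
P=lambda x,z:[*(C+x*u),z]
def bed():
    c=cap('side');w=cloud(c);hsv=cv2.cvtColor(c['image'],cv2.COLOR_BGR2HSV)
    d=w[...,:2]-C;a=d@u;b=d@np.array([-u[1],u[0]])
    m=(abs(a)<.05)&(abs(b)<.022)&(w[...,2]<.056)&(hsv[...,0]>5)&(hsv[...,0]<20)&(hsv[...,1]>100)
    return np.median(w[m][:,2]).round(4),m.sum()
z,f0=np.load('press.npy');print(bed())
for x in (-.028,-.013,0,.013,.028,.045):
    manip.move_linear(P(x,z),rate=.05)
    s=manip.state();print(x,s['tool_pos'].round(4),(s['contact_force']-[0,0,f0]).round(2),s['gripper_width'].round(4),bed())
manip.dwell(.15);print(s['clock'])
c=cap('side');cv2.imwrite('pics/s10.png',cv2.resize(c['image'][120:290,220:420],None,fx=3.5,fy=3.3))
E
```

```text
(np.float64(0.0435), np.int64(82))Traceback (most recent call last):
  File "<stdin>", line 12, in <module>
AttributeError: 'float' object has no attribute 'round'
```

Only a print bug: the bed is 6.5 mm down and the roller has moved just to x = −0.028. Carrying on.

```bash
python3 - <<'E'
from h import *
yaw=np.deg2rad(11.2);u=np.array([np.cos(yaw),np.sin(yaw)]);C=np.array([.5618,.1265])
P=lambda x,z:[*(C+x*u),z]
def bed():
    c=cap('side');w=cloud(c);hsv=cv2.cvtColor(c['image'],cv2.COLOR_BGR2HSV)
    d=w[...,:2]-C;a=d@u;b=d@np.array([-u[1],u[0]])
    m=(abs(a)<.05)&(abs(b)<.022)&(w[...,2]<.056)&(hsv[...,0]>5)&(hsv[...,0]<20)&(hsv[...,1]>100)
    return float(np.median(w[m][:,2])),int(m.sum())
z,f0=np.load('press.npy')
for x in (-.028,-.013,0,.013,.028,.045):
    manip.move_linear(P(x,z),rate=.05)
    s=manip.state();print(x,np.round(s['tool_pos'],4),np.round(s['contact_force']-[0,0,f0],2),s['gripper_width'],bed())
manip.dwell(.15);print(s['clock'])
c=cap('side');cv2.imwrite('pics/s10.png',cv2.resize(c['image'][120:290,220:420],None,fx=3.5,fy=3.3))
E
```

```text
-0.028 [0.5342 0.1211 0.11  ] [-0.23 -0.46  7.12] 0.027630307050228734 (0.04346580426363533, 65)
-0.013 [0.5495 0.1241 0.11  ] [0.23 0.47 7.11] 0.027738136952159872 (0.04329105571274322, 82)
0 [0.5623 0.1266 0.1101] [ 0.08 -0.22  7.45] 0.027556213879996128 (0.043418674767995935, 110)
0.013 [0.575  0.1291 0.1101] [0.78 0.06 5.81] 0.02757773491306427 (0.043305427819649855, 146)
0.028 [0.5897 0.132  0.1101] [-0.21  1.24  7.52] 0.02757999146994514 (0.043475621451623814, 168)
0.045 [0.6063 0.1353 0.11  ] [-0.77  1.28  6.69] 0.027406093858598567 (0.043845867204123756, 161)
29.65
```

View pics/s10.png

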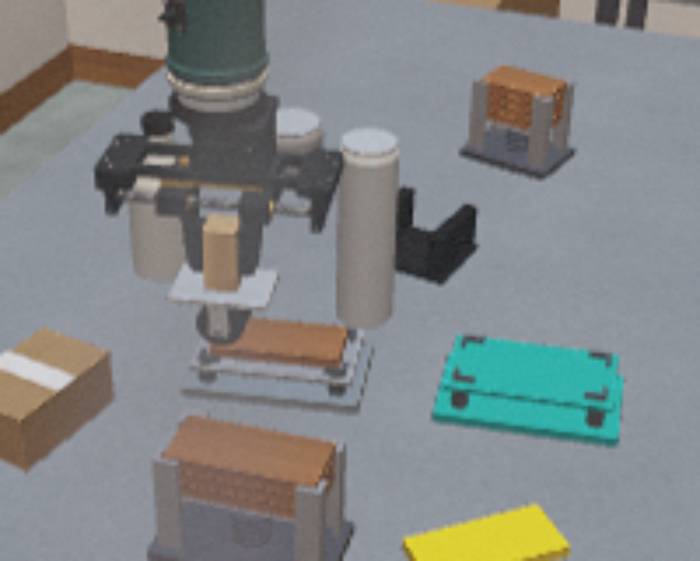

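The bed stayed about 6.5 mm down with 6–7.5 N along the whole stroke. Now I'll lift, check the roller's pose in the grip, and return it to the stand.

```bash
python3 - <<'E'
from h import *
p=manip.state()['tool_pos']
manip.move_linear([p[0],p[1],.333],rate=.2)
yaw=np.deg2rad(-8.2)
manip.move_pose([.512,-.1105,.333],rot(yaw))
manip.dwell(.2)
s=manip.state();p=s['tool_pos'];print(p,s['contact_force'],s['clock'])
c=cap('wrist');cv2.imwrite('pics/w11.png',c['image']);pickle.dump(c,open('w11.pkl','wb'))
w=cloud(c);hsv=cv2.cvtColor(c['image'],cv2.COLOR_BGR2HSV)
m=(abs(w[...,0]-.512)<.06)&(abs(w[...,1]+.111)<.05)&(abs(w[...,2]-p[2]+.0145)<.009)&(hsv[...,1]<60)&(hsv[...,2]>110)
q=w[m];A=np.c_[q[:,0]-.5127,q[:,1]+.111,np.ones(len(q))];print(rect(q),np.linalg.lstsq(A,q[:,2],rcond=None)[0].round(4),len(q))
# stand rails visible below
for st,q in comps((w[...,2]>.045)&(w[...,2]<.058)&(abs(w[...,0]-.512)<.07)&(abs(w[...,1]+.11)<.07),w,60): print('rail',st,rect(q))
manip.move_linear([.512,-.1105,.13],rate=.2)
c=cap('wrist');cv2.imwrite('pics/w12.png',c['image']);pickle.dump(c,open('w12.pkl','wb'))
c=cap('scene');cv2.imwrite('pics/sc12.png',cv2.resize(c['image'][150:260,210:330],None,fx=5,fy=5,interpolation=2))
E
```

```text
[ 0.51262521 -0.1093782   0.33286666] [-0.18840286 -0.05722417 -3.0891567 ] 32.3917
[ 514.2 -102.    82.6   45.5   -8. ] [-2.000e-04 -1.460e-02  3.194e-01] 7354
rail [291 131  11  60 613] [ 479.3 -107.4   79.1   13.2   80.4]
rail [341 132  13  58 607] [ 546.2 -116.7   75.6   14.1   80.4]
```

View pics/w12.png

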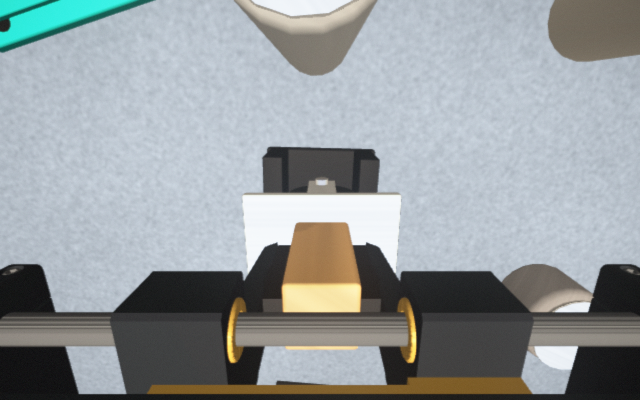

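View pics/sc12.png

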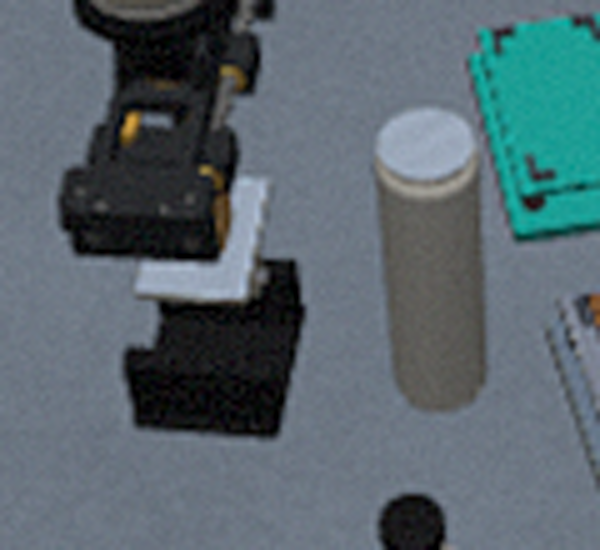

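The bridge and rails line up (bridge centre column 321.5, rails 321). Lowering by feel.

```bash
python3 - <<'E'
from h import *
x,y=.5125,-.1115
manip.move_linear([x,y,.085],rate=.08,rot=rot(np.deg2rad(-8.6)))
manip.dwell(.25)
f0=np.mean([(manip.state()['contact_force'][2],manip.dwell(.02))[0] for _ in range(5)])
z=.078
manip.move_linear([x,y,z],rate=.04)
while z>.072:
    s=manip.state();f=s['contact_force'][2]-f0
    print(round(z,4),round(float(s['tool_pos'][2]),4),round(float(f),2))
    if f>2.5: break
    z-=.0005
    manip.move_linear([x,y,z],rate=.015)
manip.set_gripper(.05)
manip.dwell(.3)
s=manip.state();print(s['contact_force'],s['clock'])
p=s['tool_pos'];manip.move_linear([p[0],p[1],.26],rate=.15)
manip.move_linear([.515,-.13,.27],rate=.15)
c=cap('wrist');cv2.imwrite('pics/w13.png',c['image'])
w=cloud(c);hsv=cv2.cvtColor(c['image'],cv2.COLOR_BGR2HSV)
m=(abs(w[...,0]-.5127)<.05)&(abs(w[...,1]+.111)<.04)&(w[...,2]>.052)&(w[...,2]<.07)&(hsv[...,1]<60)&(hsv[...,2]>110)
q=w[m];A=np.c_[q[:,0]-.5127,q[:,1]+.111,np.ones(len(q))];print(rect(q),np.linalg.lstsq(A,q[:,2],rcond=None)[0].round(4),len(q))
c=cap('scene');cv2.imwrite('pics/sc13.png',c['image'])
for st,q in comps((w[...,2]>.117)&(w[...,2]<.126)&(abs(w[...,0]-.512)<.05),w,100): print('top',rect(q))
for st,q in comps((w[...,2]>.049)&(w[...,2]<.0555)&(abs(w[...,0]-.512)<.07)&(abs(w[...,1]+.11)<.07),w,50): print('rail',rect(q))
print(manip.state()['clock'])
E
```

```text
0.078 0.0774 -1.2
0.0775 0.0775 -1.2
0.077 0.077 -0.81
0.0765 0.0765 0.15
0.076 0.076 -0.48
0.0755 0.0754 -1.42
0.075 0.0749 -0.19
0.0745 0.0744 -0.3
0.074 0.0743 1.76
0.0735 0.0742 4.99
[-0.71946551 -0.72125981 -0.10123725] 38.1417
[ 513.4 -113.5   87.9   72.8   -5. ] [-0.0419  0.0054  0.0605] 2790
top [ 519.2 -110.6   28.1   27.6   80.4]
rail [ 478.8 -107.4   79.    14.    80.4]
rail [552.1 -83.7  13.4   7.6  -8.8]
rail [ 540.  -150.9   13.9   13.5   -8. ]
39.925
```

View pics/w13.png

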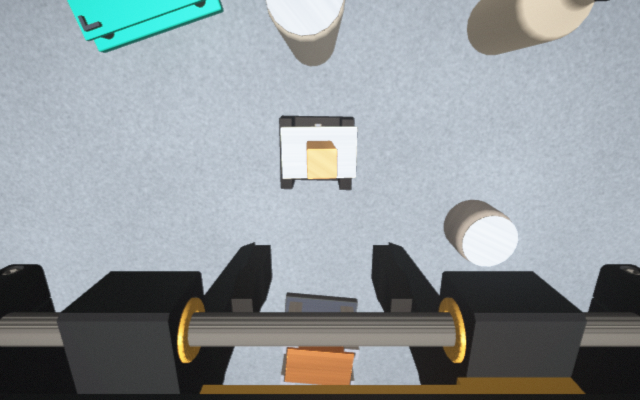

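View pics/sc13.png

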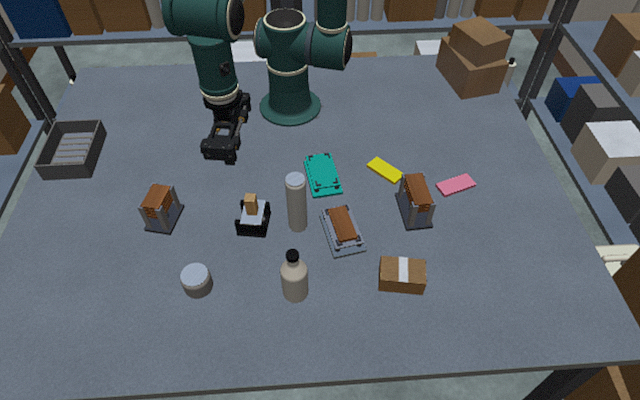

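Released. The roller again leans about 0.042 rad, this time the other way. Both times its bridge centre sat about 2 mm above nominal, so it seems to rock a little on its wheel in the stand. I'll retreat, then check that it's at rest and do final measurements.

```bash
python3 - <<'E'
from h import *
manip.set_gripper(.08)
manip.dwell(.5)
prev=None
for k in range(2):
    c=cap('wrist');w=cloud(c);hsv=cv2.cvtColor(c['image'],cv2.COLOR_BGR2HSV)
    m=(abs(w[...,0]-.5127)<.05)&(abs(w[...,1]+.111)<.036)&(w[...,2]>.0555)&(w[...,2]<.07)&(hsv[...,1]<60)&(hsv[...,2]>130)
    m=cv2.morphologyEx(m.astype(np.uint8),cv2.MORPH_OPEN,np.ones((3,3)))>0
    q=w[m];A=np.c_[q[:,0]-.5127,q[:,1]+.111,np.ones(len(q))];print('bridge',rect(q),np.linalg.lstsq(A,q[:,2],rcond=None)[0].round(4),len(q))
    for st,q in comps((w[...,2]>.117)&(w[...,2]<.127)&(abs(w[...,0]-.512)<.05)&(w[...,1]<-.06),w,100): print('top',rect(q),'stdz')
    manip.dwell(1.0)
manip.move_pose([.53,.127,.30],rot(np.deg2rad(11.2-90)))
c=cap('wrist');cv2.imwrite('pics/w14.png',c['image']);w=cloud(c);hsv=cv2.cvtColor(c['image'],cv2.COLOR_BGR2HSV)
b=(hsv[...,0]>5)&(hsv[...,0]<20)&(hsv[...,1]>100)
for st,q in comps(b&(w[...,2]>.04)&(w[...,2]<.06)&(w[...,0]<.64),w,100): print('plate',rect(q),np.percentile(q[:,2],[5,50,95]))
for st,q in comps((w[...,2]>.034)&(w[...,2]<.07)&(abs(w[...,0]-.562)<.09)&(abs(w[...,1]-.127)<.08),w,500): print('carrier',rect(q))
for st,q in comps(b&(w[...,2]>.09)&(w[...,2]<.11)&(w[...,1]>.2),w,100): print('next',rect(q),np.median(q[:,2]))
print(manip.state()['clock'])
for n in ('scene','scene'):
    c=cap('scene');w=cloud(c);hsv=cv2.cvtColor(c['image'],cv2.COLOR_BGR2HSV)
    m=(abs(w[...,0]-.5127)<.05)&(abs(w[...,1]+.111)<.04)&(w[...,2]>.052)&(w[...,2]<.07)&(hsv[...,1]<60)&(hsv[...,2]>110)
    q=w[m];A=np.c_[q[:,0]-.5127,q[:,1]+.111,np.ones(len(q))];print('scene bridge',rect(q),np.linalg.lstsq(A,q[:,2],rcond=None)[0].round(4))
cv2.imwrite('pics/sc14.png',cv2.resize(c['image'][140:310,130:450],None,fx=2.5,fy=2.5,interpolation=2))
E
```

```text
bridge [ 516.  -110.4   81.9   56.1   -8.6] [-0.0491  0.0063  0.0607] 2710
top [ 519.1 -110.6   27.9   27.8   -8.9] stdz
bridge [ 515.9 -110.3   82.    56.1   -8.8] [-0.0493  0.0075  0.0607] 2704
top [ 519.2 -110.4   27.9   27.7   -9.1] stdz
plate [561.1 126.  108.4  48.8  11.5] [0.04929773 0.05061629 0.05193133]
carrier [562.1 126.4 135.6  78.3  11.2]
next [497.5 336.1 113.3  53.9   3.6] 0.09868463189968202
44.6917
scene bridge [ 517.8 -111.7   83.4   56.7   -8. ] [-0.0443  0.0084  0.0597]
scene bridge [ 517.5 -111.7   83.3   56.3   -8.4] [-0.0374  0.0102  0.0598]
```

View pics/sc14.png

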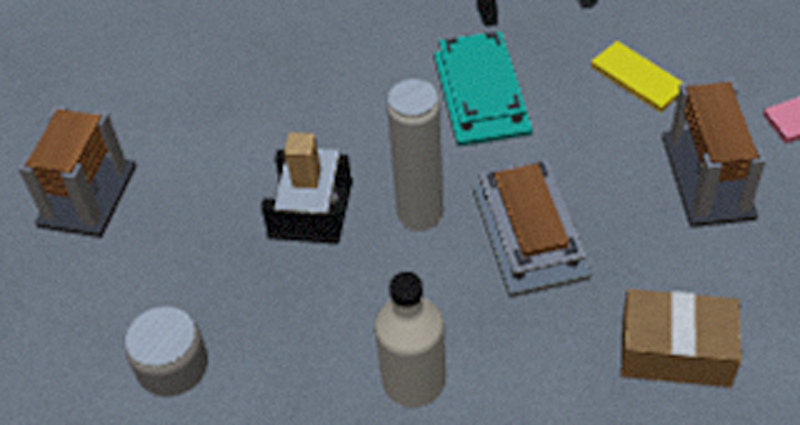

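```bash
python3 - <<'E'
from h import *
print(manip.state()['contact_force'],np.abs(manip.state()['joint_velocities']).max(),manip.state()['clock'])
order.close_job()
E
```

```text
[ 0.07095356  0.22020762 -0.09412937] 0.0017485380697931526 44.7917
the job is handed in; nothing more can be done
```

The job is done and handed in at 44.8 s, with all my last checks inside the limits. The one oddity is that the roller leans slightly in its stand.

- **Plate:** I took only the top long plate off the stack and released it in the carrier. The last check puts it about 1 mm off the carrier's centre, 0.3° off in yaw, flat, and with the bed up.
- **Stack:** The next long plate rose to about 99 mm and is still centred in the dispenser.
- **Rolling:** I rolled from 43 mm before the plate's middle to 45 mm beyond it. The bed was 6–7 mm down at every check, with about 6–7.5 N of force.
- **Roller:** It hangs in the stand, about 3 mm off centre across the rails and at rest. It leans about 0.05 rad, against a limit of 0.08. The bridge sits about 2 mm higher than the nominal figure. It also leaned about 0.05 rad the other way before I gripped it, so it seems to rock on its wheel. I left it like that.
- **Bystanders:** The can, bottle, carton and tin look unmoved in the last scene picture. I did not measure them again.

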